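Send the meal box to the serving hatch

TASK

Two sloping roller lanes run to the serving hatch, each with one container waiting behind its closed lift gate. Send only the rectangular meal box: with a fingertip press the black pad at the near end of its lane's rocking lever right down, keep it down until the box has rolled to the stop at the far end, then let the lever come back up so that the gate closes behind the box. Do not touch the containers or the gates with the hand, leave the round tub waiting behind its own gate, and do not disturb the other things on the table.

Things in the scene. Friction and masses are not known exactly. Their poses are not given: they have to be found in the camera images.
- lane_a: Steel roller lane holding the rectangular meal box, fixed to the table, 345 mm long, 111 mm wide. Two alike stand side by side; they may swap places and turn. Origin on the table straight below the lever's axle (178 mm up); x level along the lane, downhill to the far end; z up. Rollers slope 0.14 rad, tops 99 mm up at the origin. End stop at x = 0.265 m; a released container reaches it in about 1 s.
- lane_b: The other roller lane, the same in every way, holding the round tub. Same frame as lane_a.
- lever_a (a joint): Rocking lever of lane_a: 0 = at rest (pad up, gate closed), 0.42 rad = pad right down on its stop (gate fully up). Its gate, a steel plate 88 mm wide and 48 mm high, hangs across the lane from the lever's far end, 106 mm along x from the lane's origin; it clears the container from about 0.33 rad on. A spring closes it; the pad needs about 3 N to start, 5 N to hold down.
- lever_b (a joint): The same for lane_b.
- pad_top_a (a point): Centre of the top face of lane_a's press pad: black rubber, 44 mm along the lane, 56 mm across, at the lever's near (uphill) end, 135 mm behind the lane's origin, 216 mm above the table at rest, leaning 0.19 rad (edge towards the lane lower). Right down it is 58 mm lower, 4 mm further back, leaning 0.23 rad the other way. Only the table lies below it; the next high part is the axle.
- pad_top_b (a point): The same for lane_b's pad.
- box_center (a point): Centre of the meal box: rectangular, 120 x 94 mm, 52 mm high, clear plastic with white lid, in lane_a. In the lane's frame its centre is at x = 0.04 m while it waits at the gate and at x = 0.207 m when it rests on the end stop.
- tub_center (a point): Centre of the round tub: 96 mm across, 52 mm high, clear plastic with white lid, in lane_b, at x = 0.055 m in that lane's frame while it waits at the gate.
- mug: Bystander: steel mug, 72 mm across, 75 mm high, standing between the lanes. Origin under its base.
- shaker: Bystander: steel shaker, 46 mm across, 80 mm high, standing between the lanes nearer the robot. Origin under its base.
- sauce_bottle: Bystander: amber glass sauce bottle, 60 mm across, 170 mm high, at the left. Origin under its base.
- radio: Bystander: black two-way radio standing upright, 34 x 56 mm, 180 mm high with its aerial, at the right. Origin under its base.
- bowl: Bystander: steel bowl, 120 mm across, 50 mm high, at the left. Origin under its base.
- spoon: Bystander: steel spoon lying on the table in front of the robot's base, across it.
- empty_box: Bystander: empty rectangular sample box on the table at the right, 120 x 94 x 56 mm. Not in a lane; leave it.
Mind the look-alikes: they are no part of the job. What is shaped like the part that bears box_center but yellow is not meant.

How it is judged:
On the way, in this order (a step that is already met when the one before it is completed fails the run):
1. a finger presses the pad of the meal box's lane well down (value of joint lever_a above 0.25 rad and (contact force between the fingers and lever_a_c0 above 0.5 N or contact force between the fingers and lever_a_c1 above 0.5 N)), for 0.05 s.
2. the meal box reaches the far end of its lane while the pad is still held down (all of step 1 and x of box_center in the frame of lane_a above 0.19 m), for 0.1 s.
At the end, for the whole second after the job is handed in: The meal box rests on the rollers within 17 mm of the end stop, its lever is back up with the gate closed (within 0.05 rad), and the round tub still waits behind its own closed gate (x of box_center in the frame of lane_a between 0.19 and 0.22 m and z of box_center in the frame of lane_a between 0.08 and 0.115 m and linear speed of meal_box below 0.02 m/s and value of joint each of lever_a, lever_b below 0.05 rad and x of tub_center in the frame of lane_b between 0.02 and 0.075 m); the robot touches nothing.
It fails at once if the hand touches the meal box or the round tub (contact force between any of the fingers, the arm and meal_box above 0.5 N or contact force between any of the fingers, the arm and tub above 0.5 N).
It fails at once if the hand touches a gate (contact force between any of the fingers, the arm and lever_a_c3 above 0.5 N or contact force between any of the fingers, the arm and lever_b_c3 above 0.5 N).
It fails at once if a container is lifted off its rollers (z of box_center in the frame of lane_a above 0.16 m or z of tub_center in the frame of lane_b above 0.16 m).
It fails at once if the round tub's lever is pressed (value of joint lever_b above 0.12 rad).
It fails at once if a bystander is moved more than 20 mm (distance of any of mug, shaker, sauce_bottle, radio, bowl, spoon, empty_box from where it was at the start of the episode above 0.02 m).
It also fails if it takes over 38 s, if anything falls off the work surface, if the arm or the gripper's body presses on something with over 40 N, if the wrist force passes 120 N, or if a joint passes its speed limit or range.

ROBOT

A 6-joint arm with a two-finger parallel gripper is mounted at the origin on the work surface. World frame = base frame: x ahead of the robot, y to its left, z up, the work surface at z = 0. Lengths are in m, angles in rad, forces in N, time in s.
With the tool pointing down it reaches from about 0.3 to 0.875 m from the base axis. Payload 6.4 kg.
Tool frame: the origin (TCP) lies where the fingers leave the gripper's body, on its centre line; the fingertips stand 73 mm ahead of it and the grasp point (between the pads) lies 54 mm ahead of it (ctrl.pinch_z is the distance from the TCP to the grasp point, in m); z points along the fingers, y is the direction in which the jaws open and shut (so a half turn about z gives the same grasp; the last joint's range is limited). The gripper opens to 85 mm and grips with 20 to 120 N. Pads are 22 mm wide; open, the fingers measure 114 mm over their backs; the gripper's body (76 mm by 85 mm) begins 54 mm behind the grasp point. The pads swing forward as they close: fully open they stand 13 mm farther back than shut.
Start: joints at [-1.519, 0.181, 1.607, -0, 1.354, -0.206], TCP at [0.147, -0.556, 0.304] pointing down, gripper open.
Joint ranges: [-2.99, 2.99], [-0.89, 2.07], [0.3, 2.58], [-1.14, 4.28], [0, 2.63], [-3.12, 3.12]. Speed limits (rad/s): [2.57, 2.57, 3.01, 3.14, 3.14, 3.14].

INTERFACE

Orientations are given as a unit quaternion [w, x, y, z].
In Python, from bench import ctrl, camera, camera_model gives the robot as it stands.
- The arm moves only by the tool arm_command, never from a script. Its argument "series" is a list of rows, each a list of 7 numbers: the shift along the tool's x, y, z in m, then the turn, a rotation vector about the tool's x, y, z in degrees, then the finger opening in m, from 0 to 0.0854. In form: [[tx, ty, tz, rx, ry, rz, gripper], ...]. A call has exactly 5 rows; each row is the pose to reach, as a shift and turn from the pose commanded when the call began, along the tool's axes at that moment; what a row does not reach only later rows make up. A row lasts 1/10 s, in which the tool goes at most 50 mm and 8.59 degrees, less where a joint would pass 70% of its speed; a pose out of reach is approached as far as the arm can. A call with a gripper value outside its range is refused whole. The fingers move at their own pace and stop on an object; the grip force is fixed at half the most. Time passes only in rows, so rows that repeat a pose let the fingers close, or fill a call up. It gives the time, the measured TCP pose, the force and the opening at its end, in the units of the state.
- ctrl.get_obs(): the state, without advancing time (a new reading comes with each control period).
- camera(name): name is "scene" or "top"; returns (picture, depth): 420x560x3 uint8, red, green, blue; 420x560 float32, m along the optical axis (not along the pixel's ray), 0 where there is no reading.
- camera_model(name): a dict with "K" (3x3 intrinsics, pixels), "distortion" ([k1, k2, p1, p2, k3] as OpenCV has them; the pictures are not rectified), "position" and "attitude" of the camera in the world. Camera axes: x right, y down, z forward; pixel columns grow to the right and rows downward; lengths in m; the calibration is good to about 2 mm. A picture is of the moment at which its call begins. camera_model takes no time and is no camera call.
- ctrl.hand_in(): hands the job in, once; it reports no verdict.
The state is a dict: "time_s": time; "q": joint angles; "dq": joint speeds; "joint_efforts": joint torques, N m; "eef_pos": TCP position; "eef_rot": TCP orientation; "wrist_force": force on the tool from outside, world axes, zero at the start; "torque": the same for the moment, N m; "opening": opening from 0.0 (shut) to 1.0 (fully open).
Only numpy, scipy, OpenCV 4.12 (cv2) and the standard library are available. Lean on these libraries where they do the work, as an engineer would, in place of code of your own. Each camera call takes 0.05 s, during which the arm holds its last target. There are 200 camera calls.

## Working session

There is one attempt and no reset: what is moved stays moved. The work goes in short steps, Python scripts to look and compute and a tool call to move; the robot and the scene stay as the last step left them, time stands still between calls to the robot, and variables do not carry over. Pictures are saved under pics/ and viewed, about 8 in all and at most 12, crops included, and the job is handed in when it is done.

Besides the shell and the picture viewer there is one more tool, called after "Emit:" in YAML: its name, and indented under it one key for each argument. arm_command: Moves the arm, as the interface text tells. Its arguments: {"type":"object","properties":{"series":{"type":"array","items":{"type":"array","items":{"type":"number"}}}},"required":["series"]}

```bash
mkdir -p pics
cat > h.py <<'E'
import numpy as np, cv2
from bench import ctrl, camera, camera_model
from scipy.spatial.transform import Rotation as R
def snap(n):
    p,d=camera(n); np.savez(f'pics/{n}.npz',p=p,d=d); cv2.imwrite(f'pics/{n}.png',p[:,:,::-1]); return p,d
def rotm(m):
    a=np.array(m['attitude'],float)
    return a if a.shape==(3,3) else R.from_quat(a,scalar_first=True).as_matrix()
def world(n,uv,d):
    m=camera_model(n); uv=np.array(uv,float).reshape(-1,1,2)
    xy=cv2.undistortPoints(uv,np.array(m['K'],float),np.array(m['distortion'],float)).reshape(-1,2)
    d=np.array(d,float).reshape(-1,1)
    return (np.c_[xy,np.ones(len(xy))]*d)@rotm(m).T+np.array(m['position'])
def cloud(n):
    z=np.load(f'pics/{n}.npz'); d=z['d']; v,u=np.nonzero(d>0)
    return np.c_[u,v],world(n,np.c_[u,v],d[v,u]),z['p'][v,u]
E
python3 -c "
from h import *
for n in ('scene','top'):
    p,d=snap(n); print(camera_model(n))
print(ctrl.get_obs())"
```

```text
{'K': array([[451.1270687 ,   0.        , 273.87511515],
       [  0.        , 451.1270687 , 213.54100197],
       [  0.        ,   0.        ,   1.        ]]), 'distortion': array([0.03725888, 0.        , 0.        , 0.        , 0.        ]), 'position': array([0.95165705, 0.53600965, 1.09906173]), 'attitude': array([-0.08850643,  0.26923022,  0.91544857, -0.28571948])}
{'K': array([[455.56030153,   0.        , 272.42905009],
       [  0.        , 455.56030153, 205.03687782],
       [  0.        ,   0.        ,   1.        ]]), 'distortion': array([-0.1463664,  0.       ,  0.       ,  0.       ,  0.       ]), 'position': array([ 0.38177611, -0.01594234,  1.64120319]), 'attitude': array([ 0.04792208, -0.69996816,  0.71091474, -0.04845899])}
{'time_s': 0.1, 'q': array([-1.51930676e+00,  1.81471795e-01,  1.60790192e+00,  2.03317005e-05,
        1.35378092e+00, -2.06320560e-01]), 'dq': array([-0.00169899, -0.00273239, -0.00161215, -0.00019159,  0.00211116,
        0.00021379]), 'joint_efforts': array([ 4.56928565e-04, -4.45877516e+01, -3.52238166e+01, -3.79217081e-04,
        4.13528745e-03, -9.45849798e-07]), 'eef_pos': array([ 0.14659468, -0.55561061,  0.30307425]), 'eef_rot': array([-7.77887537e-04,  9.91703220e-01,  1.28546149e-01,  7.02966529e-05]), 'wrist_force': array([ 0.28252366,  0.75496704, -0.39639319]), 'torque': array([ 0.00837335, -0.04013176,  0.01339098]), 'opening': 0.9994685688397894}
```

View pics/top.png

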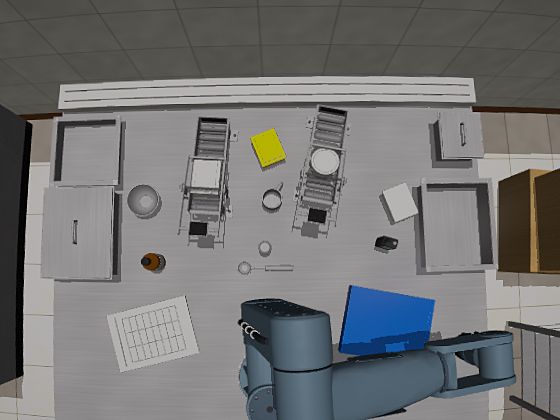

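View pics/scene.png

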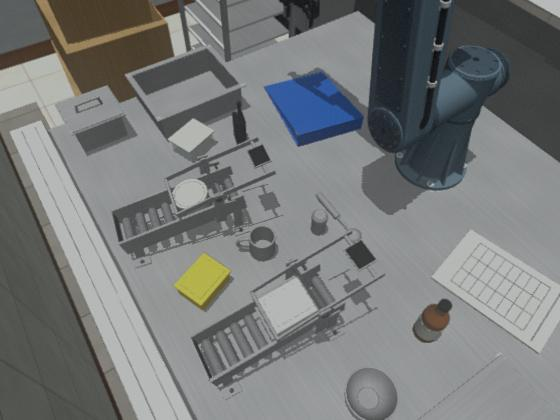

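The top view shows the rectangular white-lidded box in the left lane at about (206,172), with its black pad at (198,228). The tub is in the right lane at (325,160), with its pad at (317,215). The scene view shows the box's pad at (361,254).

Run:
```python
from h import *
for n,c,cb in (('top',(198,228),(206,172)),('scene',(361,254),(287,305)),('top',(317,215),None),('scene',(259,156),None)):
    uv,w,col=cloud(n)
    m=(np.abs(uv-c).max(1)<22)&(col.max(1)<60)&(w[:,2]>.17)&(w[:,2]<.25)
    P=w[m]; print(n,c,m.sum(),'pad',P.mean(0).round(4),'min',P.min(0).round(3),'max',P.max(0).round(3))
    r=cv2.minAreaRect((P[:,:2]*1000).astype(np.float32)); print('  rect',r)
    if cb:
        m=(np.abs(uv-cb).max(1)<32)&(col.min(1)>170)&(w[:,2]>.12)&(w[:,2]<.17)
        P=w[m]; print('  lid',m.sum(),P.mean(0).round(4),cv2.minAreaRect((P[:,:2]*1000).astype(np.float32)))
```

```text
top (198, 228) 218 pad [0.5072 0.2171 0.2164] min [0.486 0.151 0.194] max [0.528 0.246 0.226]
  rect ((506.62823486328125, 198.58544921875), (93.5960693359375, 41.98203659057617), 89.18434143066406)
  lid 662 [0.6977 0.2033 0.1438] ((682.3388061523438, 192.0518341064453), (117.57640838623047, 126.34002685546875), 85.97254180908203)
scene (361, 254) 357 pad [0.51   0.2222 0.2161] min [0.487 0.195 0.209] max [0.53  0.249 0.224]
  rect ((509.3878479003906, 221.7279052734375), (51.67749786376953, 41.53849792480469), 83.57977294921875)
  lid 1658 [0.6954 0.2086 0.1455] ((695.2357177734375, 207.5878143310547), (90.40165710449219, 101.12474822998047), 85.76021575927734)
top (317, 215) 217 pad [ 0.5426 -0.1574  0.2164] min [ 0.518 -0.187  0.206] max [ 0.567 -0.129  0.228]
  rect ((542.8417358398438, -157.58602905273438), (53.52063751220703, 40.515159606933594), 78.40579986572266)
scene (259, 156) 238 pad [ 0.5449 -0.1532  0.2166] min [ 0.521 -0.184  0.208] max [ 0.569 -0.124  0.223]
  rect ((545.133056640625, -152.91949462890625), (57.6880989074707, 37.96963119506836), 77.23407745361328)
```

The box's lane is the left one. Its pad is at about (0.509, 0.220, 0.216) in both cameras, which matches the given height, and the lane heading is about −5°. I'll raise and shut the fingers first, then travel.

Emit:
arm_command:
  series:
    - [0,0,-0.05,0,0,0,0]
    - [0,0,-0.09,0,0,0,0]
    - [0.032,-0.038,-0.09,0,0,0,0]
    - [0.064,-0.077,-0.09,0,0,0,0]
    - [0.096,-0.115,-0.09,0,0,0,0]

```text
time_s: 0.6
eef_pos: [0.2103, -0.4189, 0.3935]
eef_rot: [-0.0, 0.992, 0.128, 0.0]
wrist_force: [-0.3, 0.7, 0.5]
opening: 0.143
```

Emit:
arm_command:
  series:
    - [0.032,-0.038,0,0,0,0,0]
    - [0.064,-0.077,0,0,0,0,0]
    - [0.096,-0.115,0,0,0,0,0]
    - [0.128,-0.154,0,0,0,0,0]
    - [0.16,-0.192,0,0,0,0,0]

```text
time_s: 1.1
eef_pos: [0.3158, -0.1922, 0.3937]
eef_rot: [0.0, 0.992, 0.128, 0.0]
wrist_force: [1.0, -0.7, -0.8]
opening: 0.001
```

Emit:
arm_command:
  series:
    - [0.032,-0.038,0,0,0,0,0]
    - [0.064,-0.077,0,0,0,0,0]
    - [0.096,-0.115,0,0,0,0,0]
    - [0.128,-0.154,0,0,0,0,0]
    - [0.16,-0.192,0,0,0,0,0]

```text
time_s: 1.6
eef_pos: [0.4216, 0.0343, 0.3939]
eef_rot: [0.0, 0.992, 0.129, 0.0]
wrist_force: [0.3, -1.4, -0.3]
opening: 0.001
```

Emit:
arm_command:
  series:
    - [0.032,-0.038,0,0,0,5,0]
    - [0.064,-0.077,0,0,0,10,0]
    - [0.096,-0.115,0,0,0,15,0]
    - [0.13,-0.158,0,0,0,20,0]
    - [0.13,-0.158,0,0,0,20,0]

```text
time_s: 2.1
eef_pos: [0.5074, 0.2223, 0.3923]
eef_rot: [-0.001, 0.999, -0.045, -0.001]
wrist_force: [-0.3, -0.8, -0.8]
opening: 0.003
```

Run:
```python
from h import *
p,d=snap('scene'); o=ctrl.get_obs(); print(o['eef_pos'],o['eef_rot'],o['q'].round(2),o['wrist_force'])
cv2.imwrite('pics/s2.png',cv2.resize(p[130:400,180:480],None,fx=2,fy=2)[:,:,::-1])
```

```text
[0.50695937 0.22077818 0.39243494] [-7.03928198e-06  9.99047814e-01 -4.36125301e-02 -1.18837585e-03] [0.2  0.07 1.55 0.   1.52 1.85] [-0.60100997 -0.93520758 -0.14473299]
```

View pics/s2.png

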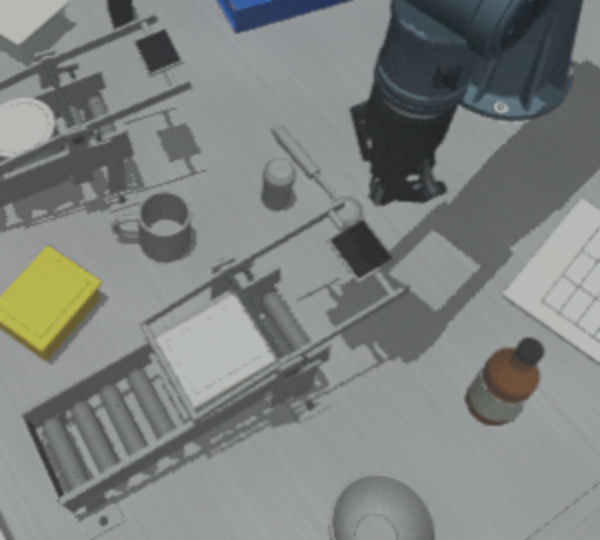

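The closed hand hangs above and behind the box's pad (crop (360,248)). The box waits at crop (215,350), and nothing lies under the hand but the pad. Now I'll descend and press.

Emit:
arm_command:
  series:
    - [0,0,0.03,0,0,0,0]
    - [0,0,0.06,0,0,0,0]
    - [0,0,0.09,0,0,0,0]
    - [0,0,0.1,0,0,0,0]
    - [0,0,0.11,0,0,0,0]

```text
time_s: 2.65
eef_pos: [0.5066, 0.2171, 0.284]
eef_rot: [0.0, 0.999, -0.046, -0.0]
wrist_force: [-1.7, -0.4, 4.7]
opening: -0.002
```

Emit:
arm_command:
  series:
    - [0,0,0.01,0,0,0,0]
    - [0,0,0.02,0,0,0,0]
    - [0,0,0.03,0,0,0,0]
    - [0,0,0.04,0,0,0,0]
    - [0,0,0.045,0,0,0,0]

```text
time_s: 3.15
eef_pos: [0.5073, 0.2179, 0.2388]
eef_rot: [-0.0, 0.999, -0.046, 0.001]
wrist_force: [-1.1, -0.5, 5.7]
opening: 0.001
```

Emit:
arm_command:
  series:
    - [0,0,0.003,0,0,0,0]
    - [0,0,0.005,0,0,0,0]
    - [0,0,0.006,0,0,0,0]
    - [0,0,0.006,0,0,0,0]
    - [0,0,0.006,0,0,0,0]

```text
time_s: 3.65
eef_pos: [0.5078, 0.2179, 0.2339]
eef_rot: [-0.0, 0.999, -0.046, 0.001]
wrist_force: [-1.0, -0.6, 4.3]
opening: 0.004
```

Emit:
arm_command:
  series:
    - [0,0,0,0,0,0,0]
    - [0,0,0,0,0,0,0]
    - [0,0,0,0,0,0,0]
    - [0,0,0,0,0,0,0]
    - [0,0,0,0,0,0,0]

```text
time_s: 4.15
eef_pos: [0.5078, 0.2179, 0.2339]
eef_rot: [-0.0, 0.999, -0.046, 0.001]
wrist_force: [-1.0, -1.5, 4.5]
opening: 0.004
```

Emit:
arm_command:
  series:
    - [0,0,0,0,0,0,0]
    - [0,0,0,0,0,0,0]
    - [0,0,0,0,0,0,0]
    - [0,0,0,0,0,0,0]
    - [0,0,0,0,0,0,0]

```text
time_s: 4.65
eef_pos: [0.5078, 0.2179, 0.2339]
eef_rot: [-0.0, 0.999, -0.046, 0.001]
wrist_force: [-0.4, -1.7, 5.4]
opening: 0.002
```

Run:
```python
from h import *
p,d=snap('scene'); o=ctrl.get_obs(); print(o['eef_pos'],o['wrist_force'])
cv2.imwrite('pics/s3.png',cv2.resize(p[130:400,180:480],None,fx=2,fy=2)[:,:,::-1])
```

```text
[0.50777393 0.21789569 0.23392992] [-0.12124821 -0.54009227  5.23536563]
```

View pics/s3.png

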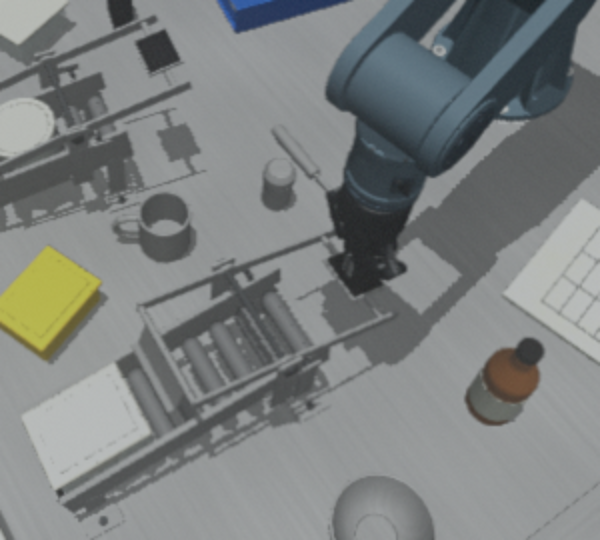

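The box has rolled to the far end (lid at crop (85,430)) and the gate is up. I'll measure its x before letting the pad go.

```bash
cat > m.py <<'E'
from h import *
uv,w,col=cloud('scene')
e=np.array([np.cos(-.085),np.sin(-.085)]); o=np.array([.509,.2205])+.135*e
m=(np.abs(uv-(222,345)).max(1)<45)&(col.min(1)>150)&(w[:,2]>.1)&(w[:,2]<.15)
P=w[m]; r=cv2.minAreaRect((P[:,:2]*1000).astype(np.float32))
q=(np.array(r[0])/1000-o); print('lid',m.sum(),P.mean(0),r,'lane x,y',q@e,q@[-e[1],e[0]])
E
python3 m.py
```

```text
lid 2411 [0.85637453 0.19652586 0.12138949] ((845.7468872070312, 194.58615112304688), (118.15291595458984, 142.40122985839844), 85.26299285888672) lane x,y 0.2027311470560187 0.0027687389671946314
```

Lane x is about 0.20–0.21 and the lid is 0.121 up, which agrees with resting at the stop (0.207). I'll release gently.

Emit:
arm_command:
  series:
    - [0,0,-0.012,0,0,0,0]
    - [0,0,-0.024,0,0,0,0]
    - [0,0,-0.036,0,0,0,0]
    - [0,0,-0.048,0,0,0,0]
    - [0,0,-0.06,0,0,0,0]

```text
time_s: 5.2
eef_pos: [0.5072, 0.218, 0.2944]
eef_rot: [-0.0, 0.999, -0.046, 0.001]
wrist_force: [0.1, -0.3, 1.3]
opening: -0.001
```

Emit:
arm_command:
  series:
    - [0,0,-0.03,0,0,0,0]
    - [0,0,-0.06,0,0,0,0]
    - [0,0,-0.09,0,0,0,0]
    - [0,0,-0.12,0,0,0,0]
    - [0,0,-0.12,0,0,0,0]

```text
time_s: 5.7
eef_pos: [0.5076, 0.2183, 0.4179]
eef_rot: [-0.001, 0.999, -0.046, 0.003]
wrist_force: [0.3, -0.7, -0.3]
opening: -0.002
```

```bash
python3 - <<'E'
from h import *
p,d=snap('scene'); o=ctrl.get_obs(); print(o['time_s'],o['eef_pos'],o['wrist_force'])
cv2.imwrite('pics/s4.png',cv2.resize(p[130:400,100:480],None,fx=2,fy=2)[:,:,::-1])
uv,w,col=cloud('scene')
m=(np.abs(uv-(361,254)).max(1)<22)&(col.max(1)<60)&(w[:,2]>.13)&(w[:,2]<.25)
print('pad',m.sum(),w[m].mean(0))
E
python3 m.py
```

```text
5.75 [0.50700619 0.21816711 0.41520335] [-0.21160111 -0.04848184 -0.01647061]
pad 403 [0.50897326 0.22232282 0.21644561]
lid 2459 [0.85510053 0.19596579 0.12119344] ((833.9573974609375, 195.47723388671875), (117.8519058227539, 165.14564514160156), 85.9958724975586) lane x,y 0.19090857034353936 0.002655704271178066
```

View pics/s4.png

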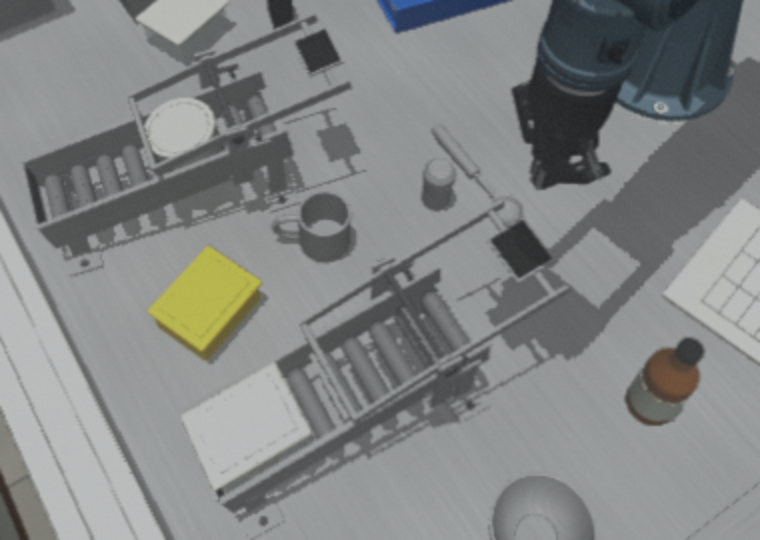

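The box rests at the far end (lid at crop (245,425)). Its gate is closed behind it, its pad is back up at z = 0.216, and the tub still waits at crop (180,127). The hand is clear, so I'm handing in.

```bash
python3 -c "
from bench import ctrl
print(ctrl.hand_in())"
```

```text
the job is handed in; nothing more can be done
None
```

The meal box has been sent down its lane to the end stop and the job is handed in at about 5.8 s; no verdict was reported. I pressed the box's pad right down with the shut fingertips at about 5 N. I held it about 1.5 s, until the camera showed the box at the far end, then eased the lever back up and drew the hand clear.

**Last checks:**
- **Pad and gate:** the pad is back at z = 0.216 m, its rest height, and the gate is closed behind the box.
- **Tub and bystanders:** the tub still waits behind its own gate. The bystanders in the last picture look unmoved, but I did not measure them. The radio and the empty box were mostly outside it.
- **Hand:** the wrist force is about zero, so the hand is touching nothing.
- **Box position:** the lid sits 0.121 m up. The average of its points puts it at x of about 0.21 m in the lane both before and after release, against 0.207 m expected.

**One disagreement:** the rectangle fit to the lid gave x = 0.203 m before release and 0.191 m after. I judged that to be stray pixels from nearby rails and the gate, because the fitted rectangle was too long (142 and 165 mm for a 120 mm box) and the average moved only about 1 mm.

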